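# Turn the spindle's flat to the hex key and hold the drive hub on it

## Robot

A 6-joint arm with a two-finger parallel gripper is mounted at the origin on the work surface. World frame = base frame: x ahead of the robot, y to its left, z up, the work surface at z = 0. Lengths are in m, angles in degrees, forces in N, time in s.
With the tool pointing down it reaches from about 0.3 to 0.75 m from the base axis. Payload 8.5 kg.
Tool frame: the origin (TCP) lies on the centre line of the jaws, within the pads' length; the fingertips stand 19 mm ahead of it and the grasp point (between the pads) is the TCP (env.tcp_to_tips is the z of the fingertips in the tool frame, in m); z points along the fingers, y is the line along which they close (so a half turn about z gives the same grasp; the last joint's range is limited). The gripper opens to 85 mm and grips with 20 to 120 N. Pads are 22 mm wide; open, the fingers measure 114 mm over their backs; the gripper's body (76 mm by 85 mm) begins 54 mm behind the grasp point. The pads swing forward as they close: fully open they stand 13 mm farther back than shut.
Start: joints at [-78.341, 21.807, 74.336, -0, 83.858, -12.336], TCP at [0.224, -0.502, 0.25] pointing down, gripper open.
Joint ranges: [-178.18, 178.18], [-50.72, 133.34], [12.68, 142.11], [-81.47, 261.47], [9.98, 163.14], [-165.26, 165.26]. Speed limits (degrees/s): [136.94, 136.94, 180, 180, 180, 180].

## Interface

Orientations are given as a 3x3 rotation matrix whose columns are the frame's x, y, z axes.
In Python, from rig import env gives the robot as it stands.
- The arm moves only by the tool servo_tool, never from a script. Its argument "steps" is a list of rows, each an object of numbers: "tx", "ty", "tz": the shift along the world's x, y, z in cm; "yaw": the turn about the world's z in degrees; "claw": the finger opening in cm, from 0 to 8.54. In form: [{"tx": .., "ty": .., "tz": .., "yaw": .., "claw": ..}, ...]. A call has 1 to 20 rows; each row shifts and turns the commanded pose from where the row before left it; what a row does not reach is not made up. A row lasts 1/10 s, in which the tool goes at most 50 mm and 8.59 degrees, less where a joint would pass 70% of its speed; a pose out of reach is approached as far as the arm can. A call with a gripper value outside its range is refused whole. The fingers move at their own pace and stop on an object; "newtons" is the grip in N (left out, the last holds). Time passes only in rows, so rows that do not move let the fingers close. It gives the time, the measured TCP pose, the force, the opening and the grip force at its end, in the units of the state.
- env.observe(): the state, without advancing time (a new reading comes with each control period).
- env.get_image(name): name is "side" or "top" or "wrist"; returns (picture, depth): 480x640x3 uint8, red, green, blue; 480x640 float32, m along the optical axis (not along the pixel's ray), 0 where there is no reading.
- env.camera_model(name): a dict with "fovy" (degrees; the focal length in pixels is half the picture's height over the tangent of half this angle, whatever the lens; pixels are square), "cx", "cy" (the principal point, pixels), "dist_coeffs" ([k1, k2, p1, p2, k3] as OpenCV has them; the pictures are not rectified), "T" (4x4, takes a point from camera to world coordinates). Camera axes: x right, y down, z forward; pixel columns grow to the right and rows downward; lengths in m; the calibration is good to about 2 mm. A picture is of the moment at which its call begins: read the wrist's pose just before it. camera_model takes no time and is no camera call; for the wrist camera it gives the pose at the moment of the call.
- env.close_job(): hands the job in; it is judged then, once.
The state is a dict: "time_s": time; "q": joint angles; "qvel": joint speeds; "joint_efforts": joint torques, N m; "position": TCP position; "tool_rot": TCP orientation; "ft_force": force on the tool from outside, world axes, zero at the start; "wrist_torque": the same for the moment, N m; "grip_width": finger opening in m; "gripper_force": force on a finger pad.
Only numpy, scipy, OpenCV 4.12 (cv2) and the standard library are available. Lean on these libraries where they do the work, as an engineer would, in place of code of your own. Each camera call takes 0.05 s, during which the arm holds its last target. There are 200 camera calls.

## Task

Turn the upright spindle until its milled flat faces the hex key in the stand's guide. Slide the vise jaw open (its quick release is already off) and only then lift out the finished drive hub; slide it down over the spindle, fully home on the shoulder, with its set-screw on the flat and pointing at the key. Finish while holding it there, still gripped, so that I can run the screw in, and leave the other things on the bench where they are.

Things in the scene. Friction and masses are not known exactly. Their poses are not given: they have to be found in the camera images.
- vise: Blue drilling vise bolted to the bench, base 205 x 100 mm. Origin: on the bench top, under the centre of the hub as first clamped. +x points to its fixed jaw, -x to its black hand knob, +z up. The jaws' tops are 53 to 54 mm above the bench; the hub stands on two bars 44 mm above the bench.
- jaw (a joint): The vise's sliding jaw, m: 0 as clamped on the hub, grows to 0.045 as the jaw, its screw and knob slide together along the vise's -x, away from the fixed jaw. The knob does not have to be turned: a straight pull of 5 N moves it, and it stays where it is left. 0.02 or more counts as open.
- knob (a point): Centre of the black round hand knob at the end of the vise's screw: diameter 36 mm, 25 mm long, its axis level along the vise's x, its centre 40 mm above the bench. Moves with the jaw. 25 mm of free screw (14 mm thick) lies between it and the vise's nut block (64 mm tall).
- hub_center (a point): Centre of the loose drive hub, half-way up on its axis. Bright aluminium, 0.14 kg, 42 mm tall: below a flange of diameter 56 mm, 12 mm thick; above it a boss of diameter 36 mm, 30 mm tall. Bore of diameter 21.4 mm right through, on its z axis. The black set-screw stands in the boss along the hub's +x; grip the boss across the hub's y, clear of the screw, fingertips above the flange.
- hub_foot (a point): Centre of the hub's underside, on its axis, 21 mm below its centre; axes as the hub's.
- screw_tip (a point): Point of the hub's set-screw inside the bore: 7.5 mm along the hub's +x from its axis, 26 mm above its underside, 6 mm wide; the outer end sticks out to 23 mm from the axis. The point clears the spindle's flat but not its round, so the hub goes down freely only with the screw within about 0.25 rad of the flat; beyond that it binds or stops. Axes as the hub's.
- stand: Bearing stand bolted to the bench: dark base plate, round green housing (diameter 80 mm, top at 70 mm) with the upright spindle. Origin: on the bench top, on the spindle's axis; does not turn with it. +x points to the hex key with orange cross handle, lying level in its guide at 104 mm height, tip 46 mm from the axis. The guide post begins 88 mm from the axis and is 114 mm tall.
- shoulder (a point): On the spindle's axis at the top face of its shoulder (diameter 34 mm), 78 mm above the bench, where the hub's underside comes to rest; axes as the stand's.
- shaft_top (a point): On the spindle's axis at the shaft's top, 58 mm above the shoulder; axes as the stand's. Shaft of diameter 20 mm with one bright flat, 7 mm from the axis and 14 mm wide, from the top to 10 mm above the shoulder (the top 4 mm are chamfered by 3 mm). Pinched across the flat the fingers close to 17 mm, on the round to 20 mm: so the flat can be felt.
- spindle (a joint): Turn of the spindle, rad: the angle, counter-clockwise from above, from the stand's +x to the direction its flat faces; 0 when the flat faces the hex key. Turns freely by hand from -3.1 to 3.1 against a light drag (0.05 N m) and stays where it is left.
- flat (a point): Middle of the spindle's bright flat, 7 mm from the spindle's axis, 32 mm above the shoulder; its x axis points out of the flat. Turns with the spindle.
- screwdriver: Loose red-handled screwdriver, 190 mm, lying between vise and stand. Bystander.
- spare_collar: Loose steel ring, diameter 40 mm, 14 mm tall. Bystander, not the hub.
- phone: Black phone, 150 x 73 x 9 mm, lying. Bystander.
- tubes: Strapped bundle of three metal tubes, 360 x 72 x 22 mm, lying. Bystander.
There are look-alikes about, which are no part of the job. Of the things that look like the part that bears hub_center, the smallest one is meant.

How it is judged:
By the outcome, as a careful person would: the job done as asked, in the order asked, and still so for the second after the job is handed in, while the arm keeps its last pose, push and grip.
It also fails if it takes over 67 s, if anything falls off the work surface, if the arm or the gripper's body presses on something with over 40 N, if the wrist force passes 120 N, or if a joint passes its speed limit or range.

## Working session

There is one attempt and no reset: what is moved stays moved. The work goes in short steps, Python scripts to look and compute and a tool call to move; the robot and the scene stay as the last step left them, time stands still between calls to the robot, and variables do not carry over. Pictures are saved under pics/ and viewed, at most 10 in all, crops included, and the job is handed in when it is done.

Besides the shell and the picture viewer there is one more tool, called after "Request:" as name(argument=value, ...) on one line, values as JSON. servo_tool: Moves the arm, as the interface text tells. Its arguments: {"type":"object","properties":{"steps":{"type":"array"},"newtons":{"type":"number"}},"required":["steps"]}

```bash
mkdir -p pics; ls; cat > h.py <<'E'
import numpy as np, cv2, sys
from rig import env
def cam(n):
    m=env.camera_model(n); f=240/np.tan(np.radians(m["fovy"])/2)
    return np.array([[f,0,m["cx"]],[0,f,m["cy"]],[0,0,1.]]),np.array(m["dist_coeffs"],float),np.array(m["T"])
def shot(n,name):
    K,D,T=cam(n); im,d=env.get_image(n)
    cv2.imwrite(f"pics/{name}.png",im[:,:,::-1]); np.savez(f"pics/{name}.npz",im=im,d=d,K=K,D=D,T=T); return im,d
def rays(c,uv):
    p=cv2.undistortPoints(np.array(uv,float).reshape(-1,1,2),c["K"],c["D"]).reshape(-1,2)
    return np.c_[p,np.ones(len(p))]
def onz(name,uv,z):
    "pixels on plane z"
    c=np.load(f"pics/{name}.npz");r=rays(c,uv)@c["T"][:3,:3].T;o=c["T"][:3,3]
    return o+r*((z-o[2])/r[:,2])[:,None]
def dep(name,uv):
    c=np.load(f"pics/{name}.npz");r=rays(c,uv);d=[c["d"][int(v),int(u)] for u,v in uv]
    return (r*np.array(d)[:,None])@c["T"][:3,:3].T+c["T"][:3,3]
def cloud(name):
    c=np.load(f"pics/{name}.npz");v,u=np.mgrid[:480,:640]
    r=rays(c,np.c_[u.ravel(),v.ravel()]);P=(r*c["d"].ravel()[:,None])@c["T"][:3,:3].T+c["T"][:3,3]
    P[c["d"].ravel()==0]=np.nan
    return P.reshape(480,640,3)
def proj(name,P):
    c=np.load(f"pics/{name}.npz");Ti=np.linalg.inv(c["T"])
    return cv2.projectPoints(np.array(P,float).reshape(-1,3),cv2.Rodrigues(Ti[:3,:3])[0],Ti[:3,3],c["K"],c["D"])[0].reshape(-1,2)
def crop(name,x0,y0,w,h,s,out):
    im=cv2.imread(f"pics/{name}.png")[y0:y0+h,x0:x0+w]
    cv2.imwrite(f"pics/{out}.png",cv2.resize(im,None,fx=s,fy=s,interpolation=cv2.INTER_CUBIC))
E
python3 - <<'E'
from h import *
for n in("top","side"): shot(n,n+"0")
for n in("top","side"):
  K,D,T=cam(n);print(n,K[0,0],D,T.round(3).tolist())
a=cv2.imread("pics/top0.png");b=cv2.imread("pics/side0.png")
print(env.observe()["tool_rot"], env.tcp_to_tips)
E
```

```text
pics
top 531.3338612306738 [-0.0115304  0.         0.         0.         0.       ] [[0.023, -0.992, 0.127, 0.425], [-1.0, -0.022, 0.014, -0.011], [-0.012, -0.127, -0.992, 1.215], [0.0, 0.0, 0.0, 1.0]]
side 473.82041051365576 [0.01522368 0.         0.         0.         0.        ] [[0.988, -0.099, 0.121, 0.467], [-0.155, -0.493, 0.856, -0.836], [-0.025, -0.864, -0.503, 0.607], [0.0, 0.0, 0.0, 1.0]]
[[ 9.13605287e-01  4.06602159e-01 -2.52710068e-04]
 [ 4.06602140e-01 -9.13604459e-01  1.26222195e-03]
 [ 2.82345125e-04 -1.25592510e-03 -9.99999171e-01]] 0.019
```

View pics/top0.png

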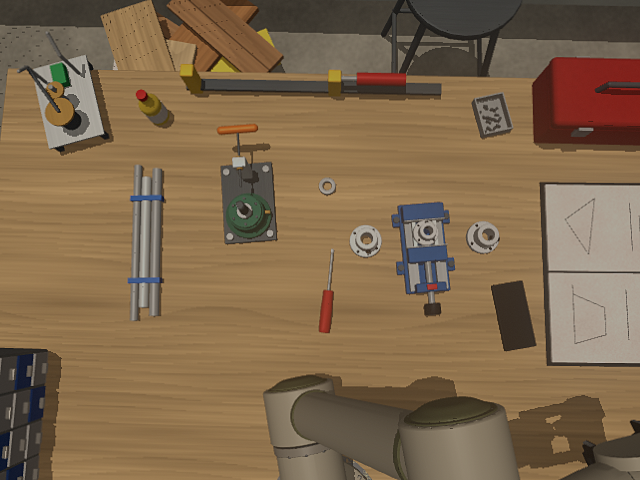

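View pics/side0.png

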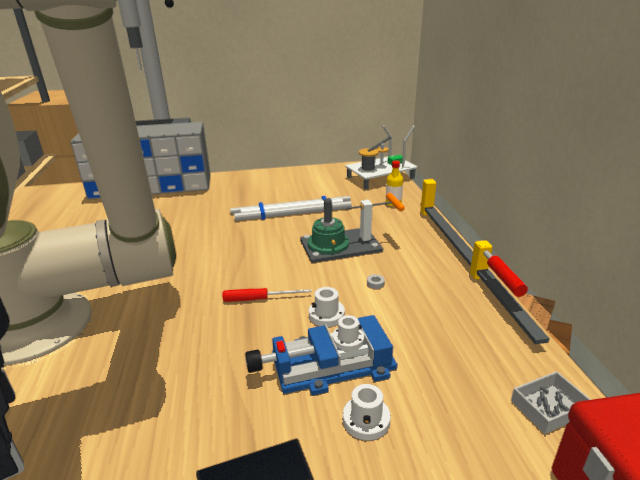

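Hub candidates in the top view: (366,240) and (484,236), both loose on the bench, and (427,231), clamped in the vise. The clamped one is the smallest and fits the description. The top view also shows the stand with its spindle at (245,210) and the key at (238,150), and the knob at (432,309). Next I'll check with close crops and depth.

```bash
python3 - <<'E'
from h import *
crop("top0",385,190,80,135,4,"a");crop("top0",205,115,80,135,4,"b")
a=np.hstack([cv2.imread("pics/a.png"),cv2.imread("pics/b.png")])[:,:640]
cv2.imwrite("pics/crop1.png",a)
print("top dep",dep("top0",[(427,228),(432,309),(245,210),(238,162),(238,150),(366,240),(484,236)]).round(3).tolist())
# hub: cloud cluster of bright pixels within top near hub
P=cloud("top0")
def ctr(u0,v0,r,zl,zh):
    Q=P[v0-r:v0+r,u0-r:u0+r].reshape(-1,3);Q=Q[(Q[:,2]>zl)&(Q[:,2]<zh)]
    print(len(Q),Q.min(0).round(4),Q.max(0).round(4),((Q.min(0)+Q.max(0))/2).round(4),np.median(Q,0).round(4))
ctr(427,228,18,.075,.12)
ctr(245,212,12,.125,.16)
ctr(432,309,12,.03,.08)
ctr(238,162,12,.106,.13)
ctr(238,130,25,.085,.112)
ctr(248,218,30,.055,.074)
E
```

```text
top dep [[0.62, -0.212, 0.047], [0.441, -0.221, 0.057], [0.641, 0.185, 0.106], [0.744, 0.203, 0.113], [0.772, 0.205, 0.108], [0.597, -0.079, 0.001], [0.612, -0.351, 0.002]]
165 [ 0.592  -0.2249  0.0757] [ 0.6272 -0.1889  0.0913] [ 0.6096 -0.2069  0.0835] [ 0.61   -0.2058  0.0849]
74 [0.6368 0.1821 0.1258] [0.6573 0.2014 0.1395] [0.647  0.1918 0.1327] [0.646  0.1905 0.1346]
234 [ 0.4305 -0.2406  0.0347] [ 0.4679 -0.2057  0.0618] [ 0.4492 -0.2231  0.0483] [ 0.4458 -0.2211  0.0522]
177 [0.7208 0.188  0.1061] [0.7716 0.2174 0.1212] [0.7462 0.2027 0.1136] [0.7439 0.2019 0.1133]
238 [0.7627 0.1662 0.1013] [0.8309 0.2539 0.112 ] [0.7968 0.2101 0.1067] [0.8128 0.2063 0.1084]
777 [0.6066 0.1526 0.0551] [0.6867 0.231  0.0739] [0.6467 0.1918 0.0645] [0.6405 0.1858 0.0694]
```

View pics/crop1.png

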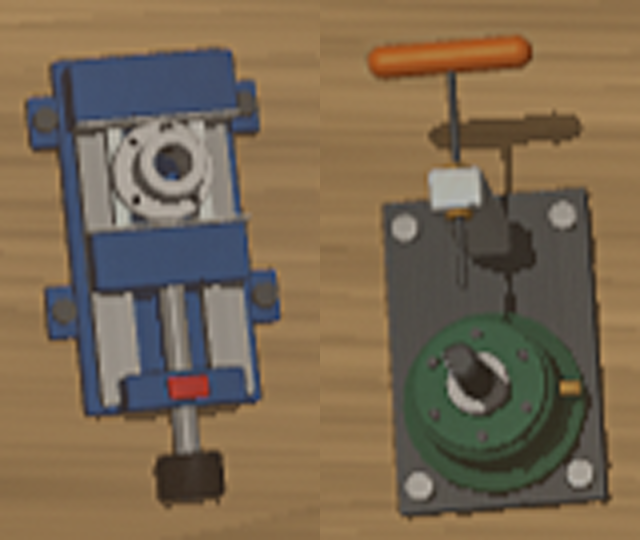

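The top crop shows the clamped hub with its axis at about (427,230), with the jaw closed on it. The shaft and housing are at (245,210), and the key lies along the stand's +x. Next I'll go to the vise at height and look with the wrist camera.

```bash
python3 - <<'E'
from h import *
K,D,T=cam("wrist");o=env.observe();R=np.array(o["tool_rot"]);p=np.array(o["position"])
print("cam in tool",(R.T@(T[:3,3]-p)).round(3),(R.T@T[:3,:3]).round(3).tolist(),K[0,0])
print(o["q"],np.degrees(np.arctan2(R[1,0],R[0,0])),p,o["grip_width"])
E
```

```text
cam in tool [ 0.085 -0.001 -0.123] [[0.0, -0.945, -0.327], [1.0, 0.001, -0.0], [0.001, -0.327, 0.945]] 330.7055346095993
[-7.83435724e+01  2.18387320e+01  7.43782138e+01  4.33593950e-04
  8.38568081e+01 -1.23351947e+01] 23.991565492734413 [ 0.22359042 -0.50225786  0.24977141] 0.08557705751446978
```

Request:
servo_tool(steps=[{"tx": 3.2,"ty": 2.4,"yaw": -1.5},{"tx": 3.2,"ty": 2.4,"yaw": -1.5},{"tx": 3.2,"ty": 2.4,"yaw": -1.5},{"tx": 3.2,"ty": 2.4,"yaw": -1.5},{"tx": 3.2,"ty": 2.4,"yaw": -1.5},{"tx": 3.2,"ty": 2.4,"yaw": -1.5},{"tx": 3.2,"ty": 2.4,"yaw": -1.5},{"tx": 3.2,"ty": 2.4,"yaw": -1.5},{"tx": 3.2,"ty": 2.4,"yaw": -1.5},{"tx": 3.2,"ty": 2.4,"yaw": -1.5},{"tx": 3.2,"ty": 2.4,"yaw": -1.5},{"tx": 3.2,"ty": 2.4,"yaw": -2},{"claw": 3}])

```text
invalid input at $.steps[0]: expected keys tx, ty, tz, yaw, claw
```

```bash
python3 - <<'E'
from h import *
shot("wrist","w1"); shot("top","top1")
o=env.observe();print(o["position"],o["time_s"],o["q"])
crop("w1",0,0,640,480,1.25,"w1v")
P=cloud("w1")
for n,(zl,zh) in {"bosstop":(.082,.092),"flange":(.0535,.06)}.items():
    Q=P.reshape(-1,3);Q=Q[(Q[:,2]>zl)&(Q[:,2]<zh)&(np.linalg.norm(Q[:,:2]-[.61,-.207],axis=1)<.035)]
    print(n,len(Q),Q.min(0),Q.max(0),((Q.min(0)+Q.max(0))/2).round(4))
E
```

```text
[ 0.22364285 -0.50230179  0.24995948] 0.2 [-7.83390796e+01  2.18275365e+01  7.43640993e+01  5.20010524e-04
  8.38585092e+01 -1.23358801e+01]Traceback (most recent call last):
  File "<stdin>", line 8, in <module>
    return umr_minimum(a, axis, None, out, keepdims, initial, where)
ValueError: zero-size array to reduction operation minimum which has no identity
```

View pics/w1v.png

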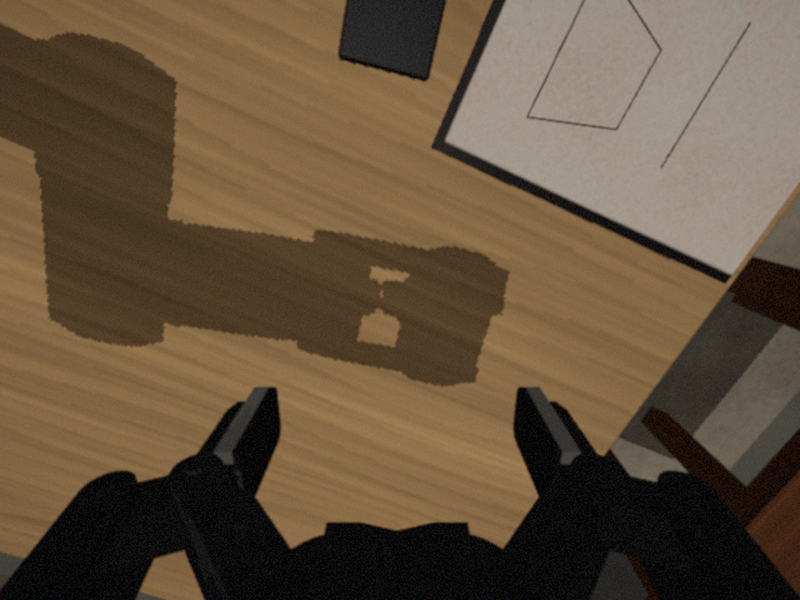

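The rows need every key, so nothing moved. The picture shows only bare bench at the start pose. I'll resend the move with complete rows.

Request:
servo_tool(steps=[{"tx": 3.2,"ty": 2.4,"tz": 0,"yaw": -1.5,"claw": 8.5},{"tx": 3.2,"ty": 2.4,"tz": 0,"yaw": -1.5,"claw": 8.5},{"tx": 3.2,"ty": 2.4,"tz": 0,"yaw": -1.5,"claw": 8.5},{"tx": 3.2,"ty": 2.4,"tz": 0,"yaw": -1.5,"claw": 8.5},{"tx": 3.2,"ty": 2.4,"tz": 0,"yaw": -1.5,"claw": 8.5},{"tx": 3.2,"ty": 2.4,"tz": 0,"yaw": -1.5,"claw": 8.5},{"tx": 3.2,"ty": 2.4,"tz": 0,"yaw": -1.5,"claw": 8.5},{"tx": 3.2,"ty": 2.4,"tz": 0,"yaw": -1.5,"claw": 8.5},{"tx": 3.2,"ty": 2.4,"tz": 0,"yaw": -1.5,"claw": 8.5},{"tx": 3.2,"ty": 2.4,"tz": 0,"yaw": -1.5,"claw": 8.5},{"tx": 3.2,"ty": 2.4,"tz": 0,"yaw": -1.5,"claw": 8.5},{"tx": 3.2,"ty": 2.4,"tz": 0,"yaw": -2,"claw": 8.5},{"tx": 0,"ty": 0,"tz": 0,"yaw": 0,"claw": 8.5},{"tx": 0,"ty": 0,"tz": 0,"yaw": 0,"claw": 8.5}])

```text
time_s: 1.6
position: [0.6079, -0.2139, 0.2497]
tool_rot: [[0.995, 0.097, -0.001], [0.097, -0.995, 0.0], [-0.001, -0.0, -1.0]]
ft_force: [-0.7, -1.1, -0.0]
grip_width: 0.0851
gripper_force: 0.0
```

```bash
python3 - <<'E'
from h import *
shot("wrist","w2")
o=env.observe();print(o["position"],o["time_s"],o["q"])
P=cloud("w2").reshape(-1,3)
for n,(zl,zh) in {"bosstop":(.082,.092),"flange":(.0535,.06)}.items():
    Q=P[(P[:,2]>zl)&(P[:,2]<zh)&(np.linalg.norm(P[:,:2]-[.61,-.207],axis=1)<.035)]
    if len(Q): print(n,len(Q),Q.min(0),Q.max(0),((Q.min(0)+Q.max(0))/2).round(4))
c=proj("w2",[[.61,-.207,.086],[.45,-.222,.04]]);print(c)
u,v=c[0].astype(int);x0=max(0,u-100);y0=max(0,v-75)
crop("w2",x0,y0,200,150,4,"w2v");print(x0,y0)
E
```

```text
[ 0.60737589 -0.2145801   0.24995496] 1.65 [-2.99620235e+01  3.16216154e+01  5.77263806e+01 -1.52929757e-02
  9.06961530e+01  5.45214726e+01]
bosstop 813 [ 0.58961391 -0.22673287  0.08200133] [ 0.62572933 -0.19101873  0.08840854] [ 0.6077 -0.2089  0.0852]
flange 1109 [ 0.57659749 -0.23656366  0.05351229] [ 0.64428702 -0.18165746  0.05989609] [ 0.6104 -0.2091  0.0567]
[[310.7589298  224.34293448]
 [311.76687972 343.72014407]]
210 149
```

View pics/w2v.png

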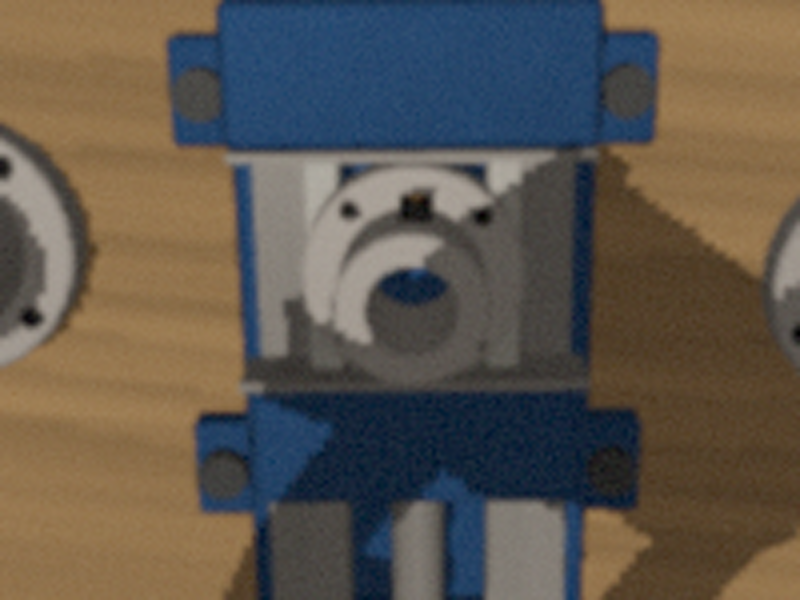

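The close crop shows the small hub between the jaws. Its bore is at crop (412,303), and its black set-screw is at (416,207), pointing to the fixed jaw. That fits the description. Next I'll compute the screw direction and move over the spindle.

```bash
python3 - <<'E'
from h import *
f=lambda u,v:(210+u/4,149+v/4)
s=onz("w2",[f(416,207)],.070)[0];b=onz("w2",[f(413,303)],.086)[0]
# boss rim circle fit : outer left/right at top z=.086
l=onz("w2",[f(333,305),f(492,305)],.086);print(l,l.mean(0))
fl=onz("w2",[f(302,255),f(522,255)],.056);print(fl,fl.mean(0))
print(s,b,np.degrees(np.arctan2(*(s-b)[1::-1])))
je=onz("w2",[f(228,157),f(597,152),f(243,388),f(588,384)],.053);print(je)
print([np.degrees(np.arctan2(-(je[i+1]-je[i])[0],(je[i+1]-je[i])[1]))%180 for i in(0,2)])
# direction from top0
t=onz("top0",[(432,309)],.058)[0];print(t)
E
```

```text
[[ 0.60760503 -0.19137773  0.086     ]
 [ 0.61112275 -0.22701826  0.086     ]] [ 0.60936389 -0.209198    0.086     ]
[[ 0.61075147 -0.18141552  0.056     ]
 [ 0.61605677 -0.23519238  0.056     ]] [ 0.61340412 -0.20830395  0.056     ]
[ 0.62834432 -0.20801884  0.07      ] [ 0.60984134 -0.20926726  0.086     ] 3.8599765964590547
[[ 0.63249857 -0.16176479  0.053     ]
 [ 0.64245036 -0.25041217  0.053     ]
 [ 0.57352638 -0.16844766  0.053     ]
 [ 0.58330984 -0.25641312  0.053     ]]
[np.float64(6.405354135197172), np.float64(6.346312864491267)]
[ 0.44147334 -0.2206642   0.058     ]
```

Request:
servo_tool(steps=[{"tx": 0.3,"ty": 4,"tz": 0.4,"yaw": 0,"claw": 8.5},{"tx": 0.3,"ty": 4,"tz": 0.4,"yaw": 0,"claw": 8.5},{"tx": 0.3,"ty": 4,"tz": 0.4,"yaw": 0,"claw": 8.5},{"tx": 0.3,"ty": 4,"tz": 0.4,"yaw": 0,"claw": 8.5},{"tx": 0.3,"ty": 4,"tz": 0.4,"yaw": 0,"claw": 8.5},{"tx": 0.3,"ty": 4,"tz": 0.4,"yaw": 0,"claw": 8.5},{"tx": 0.3,"ty": 4,"tz": 0.4,"yaw": 0,"claw": 8.5},{"tx": 0.3,"ty": 4,"tz": 0.4,"yaw": 0,"claw": 8.5},{"tx": 0.3,"ty": 4,"tz": 0.4,"yaw": 0,"claw": 8.5},{"tx": 0.3,"ty": 4.5,"tz": 0.4,"yaw": 0,"claw": 8.5},{"tx": 0,"ty": 0,"tz": 0,"yaw": 0,"claw": 8.5},{"tx": 0,"ty": 0,"tz": 0,"yaw": 0,"claw": 8.5}])

```text
time_s: 2.85
position: [0.6375, 0.1901, 0.2903]
tool_rot: [[0.995, 0.096, -0.0], [0.096, -0.995, -0.0], [-0.0, 0.0, -1.0]]
ft_force: [0.6, -0.4, 0.2]
grip_width: 0.0849
gripper_force: 0.0
```

```bash
python3 - <<'E'
from h import *
shot("wrist","w3")
o=env.observe();print(o["position"],o["time_s"])
P=cloud("w3").reshape(-1,3)
A=np.array([.647,.192])
for n,(zl,zh,r) in {"shafttop":(.128,.142,.02),"housing":(.067,.073,.045),"post":(.110,.119,.13),"all":(.09,.125,.018)}.items():
    Q=P[(P[:,2]>zl)&(P[:,2]<zh)&(np.linalg.norm(P[:,:2]-A,axis=1)<r)]
    if len(Q): print(n,len(Q),Q.min(0).round(4),Q.max(0).round(4),((Q.min(0)+Q.max(0))/2).round(4))
c=proj("w3",[[*A,.136],[.647,.192,.078],[.75,.2025,.11]]);print(c)
u,v=c[0].astype(int);x0=max(0,u-70);y0=max(0,v-60)
crop("w3",x0,y0,140,105,5.7,"w3v");print(x0,y0)
E
```

```text
[0.63762604 0.18915154 0.29027873] 2.9
shafttop 376 [0.6336 0.1807 0.1281] [0.654  0.1999 0.1374] [0.6438 0.1903 0.1327]
housing 2549 [0.6078 0.1547 0.0671] [0.6796 0.2258 0.0729] [0.6437 0.1903 0.07  ]
post 1033 [0.6467 0.1817 0.11  ] [0.7562 0.2153 0.119 ] [0.7015 0.1985 0.1145]
all 155 [0.6467 0.1811 0.0901] [0.654  0.2001 0.1246] [0.6503 0.1906 0.1073]
[[316.82313804 219.80166591]
 [316.90984867 205.12184185]
 [316.20049986  91.94260883]]
246 159
```

View pics/w3v.png

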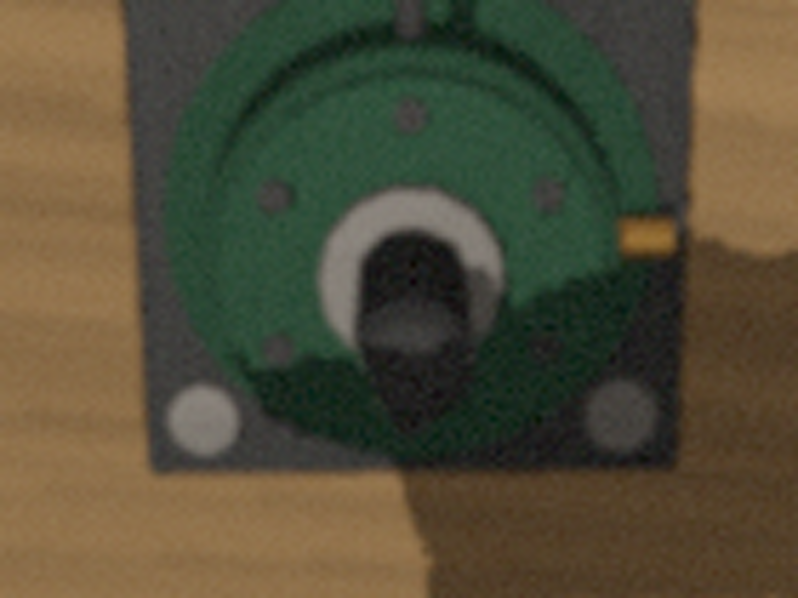

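The wrist view shows the shaft top near crop (410,325), and the +x side of the shaft is dark, so the flat isn't on that side. I'll compose enhanced crops of the side, top and wrist views.

```bash
python3 - <<'E'
from h import *
shot("side","s3")
def e(n,P,w,g=2.2):
    u,v=proj(n,[P])[0].astype(int);im=cv2.imread(f"pics/{n}.png")[v-w:v+w,u-w:u+w]
    im=(255*(im/255.)**(1/g)).astype(np.uint8);print(n,u-w,v-w)
    return cv2.resize(im,(400,300) if 0 else (390,390),interpolation=cv2.INTER_CUBIC)
a=np.hstack([e("s3",[.645,.191,.107],22),e("w3",[.645,.191,.12],28)])
cv2.imwrite("pics/cmp.png",a)
P=cloud("w3");u0,v0=proj("w3",[[.645,.191,.136]])[0].astype(int)
np.set_printoptions(linewidth=250)
print((P[v0-16:v0+20,u0-14:u0+15:2,2]*1000).round().astype(int))
E
```

```text
s3 305 187
w3 289 189
[[                  78                   77                   78                   84                   99                  106                  109                  112                  112                  110                  107
                   100                   85                   78                   77]
 [                  77                   77                   78                   92                  105                  111                  113                  116                  116                  115                  110
                   104                   92                   78                   76]
 [                  78                   78                   78                   96                  108                  115                  118                  119                  120                  119                  114
                   109                   97                   77                   77]
 [                  78                   78                   76                  102                  113            
[... 9803 characters left out ...]
[                  12                   10                   10                   11                   11                   13                   12                   12                   11                   10                   13
                    11                   12                   11                   11]
 [                  13                   12                   12                   11                   12                   12                   12                   11                   12                   11                   11
                    11                   12                   11                   12]]<stdin>:11: RuntimeWarning: invalid value encountered in cast
```

View pics/cmp.png

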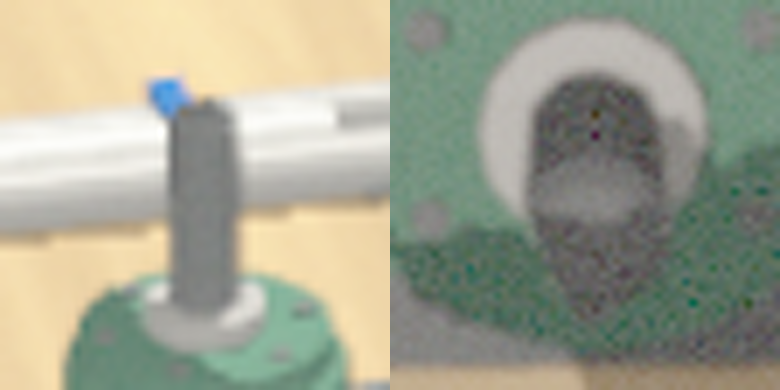

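The side view shows a plain dark round facing the camera, with no bright flat at (200,200). In the wrist view the shaft top's outline tapers toward the bottom, the -x side. I'll take the polar outline of the shaft top from depth.

```bash
python3 - <<'E'
from h import *
P=cloud("w3").reshape(-1,3)
C=np.array([.6437,.1905])
Q=P[(P[:,2]>.128)&(P[:,2]<.14)&(np.linalg.norm(P[:,:2]-C,axis=1)<.02)]
for it in range(1):
    d=Q[:,:2]-C;a=np.degrees(np.arctan2(d[:,1],d[:,0]))%360;r=np.hypot(*d.T)*1000
    print([(b,round(np.percentile(r[(a>=b)&(a<b+15)],97),1)) for b in range(0,360,15)])
# hull & fits of circle from mask z>.09 silhouettes: shoulder ring z .078
S=P[(abs(P[:,2]-.078)<.003)&(np.linalg.norm(P[:,:2]-C,axis=1)<.021)]
d=S[:,:2]-C;a=np.degrees(np.arctan2(d[:,1],d[:,0]))%360
E=[];
for b in range(0,360,10):
    m=(a>=b)&(a<b+10)
    if m.sum()>5: E.append(S[m][np.argmax(np.hypot(*d[m].T)),:2])
E=np.array(E);A=np.c_[2*E,np.ones(len(E))];s=np.linalg.lstsq(A,(E**2).sum(1),rcond=None)[0];print("shoulder fit",s[:2],np.sqrt(s[2]+s[:2]@s[:2]),len(E))
# side walls of the shaft (z .09-.128): circle fit
S=P[(P[:,2]>.09)&(P[:,2]<.127)&(np.linalg.norm(P[:,:2]-C,axis=1)<.02)]
A=np.c_[2*S[:,:2],np.ones(len(S))];s=np.linalg.lstsq(A,(S[:,:2]**2).sum(1),rcond=None)[0];print("wall fit",s[:2],np.sqrt(s[2]+s[:2]@s[:2]),len(S))
# post, handle
H=P[(P[:,2]>.110)&(P[:,2]<.119)&(P[:,0]>.70)];print("post",len(H),H.min(0),H.max(0))
H=P[(P[:,2]>.095)&(P[:,2]<.112)&(P[:,0]>.68)&(P[:,0]<.73)&(abs(P[:,1]-.195)<.02)];print("key",len(H),H.min(0),H.max(0),np.polyfit(H[:,0],H[:,1],1) if len(H)>5 else 0)
c=np.load("pics/w3.npz");im=c["im"].astype(int)
m=(im[:,:,0]>170)&(im[:,:,1]<130)&(im[:,:,2]<80);v,u=np.nonzero(m);H=P.reshape(480,640,3)[v,u];H=H[(H[:,2]>.095)&(H[:,2]<.125)&(H[:,0]>.76)];print("handle",len(H),H.min(0),H.max(0),np.median(H,0))
E
```

```text
[(0, np.float64(10.1)), (15, np.float64(10.1)), (30, np.float64(10.0)), (45, np.float64(9.9)), (60, np.float64(9.8)), (75, np.float64(9.1)), (90, np.float64(7.2)), (105, np.float64(6.6)), (120, np.float64(7.2)), (135, np.float64(7.6)), (150, np.float64(9.2)), (165, np.float64(9.8)), (180, np.float64(9.9)), (195, np.float64(9.2)), (210, np.float64(9.2)), (225, np.float64(9.7)), (240, np.float64(9.6)), (255, np.float64(9.8)), (270, np.float64(9.6)), (285, np.float64(9.9)), (300, np.float64(9.9)), (315, np.float64(9.9)), (330, np.float64(10.1)), (345, np.float64(10.2))]
shoulder fit [0.64391995 0.19053895] 0.016560174852702027 25
wall fit [0.64380583 0.19056175] 0.009905153747698398 170
post 1464 [0.72786512 0.16807428 0.11000516] [0.8177542  0.25091481 0.11543304]
key 312 [0.68915155 0.19284622 0.10277584] [0.72993046 0.20686011 0.11189931] [0.11301925 0.11739419]Traceback (most recent call last):
  File "<stdin>", line 23, in <module>
    return umr_minimum(a, axis, None, out, keepdims, initial, where)
ValueError: zero-size array to reduction operation minimum which has no identity
```

From depth: the flat faces about 118° in world, the spindle axis is (0.6439, 0.1905), and the stand's +x is at about 6.3°. The spindle therefore has to turn about -112°. I'll pinch at yaw 208° and turn to 96°.

Request:
servo_tool(steps=[{"tx": 0.6,"ty": 0.1,"tz": 0,"yaw": 8.5,"claw": 4},{"tx": 0,"ty": 0,"tz": 0,"yaw": 8.5,"claw": 4},{"tx": 0,"ty": 0,"tz": 0,"yaw": 8.5,"claw": 4},{"tx": 0,"ty": 0,"tz": 0,"yaw": 8.5,"claw": 4},{"tx": 0,"ty": 0,"tz": 0,"yaw": 8.5,"claw": 4},{"tx": 0,"ty": 0,"tz": 0,"yaw": 8.5,"claw": 4},{"tx": 0,"ty": 0,"tz": 0,"yaw": 8.5,"claw": 4},{"tx": 0,"ty": 0,"tz": 0,"yaw": 8.5,"claw": 4},{"tx": 0,"ty": 0,"tz": 0,"yaw": 8.5,"claw": 4},{"tx": 0,"ty": 0,"tz": 0,"yaw": 8.5,"claw": 4},{"tx": 0,"ty": 0,"tz": 0,"yaw": 8.5,"claw": 4},{"tx": 0,"ty": 0,"tz": 0,"yaw": 8.5,"claw": 4},{"tx": 0,"ty": 0,"tz": 0,"yaw": 8.5,"claw": 4},{"tx": 0,"ty": 0,"tz": 0,"yaw": 8.5,"claw": 4},{"tx": 0,"ty": 0,"tz": 0,"yaw": 8.5,"claw": 4},{"tx": 0,"ty": 0,"tz": 0,"yaw": 8.5,"claw": 4},{"tx": 0,"ty": 0,"tz": 0,"yaw": 8.5,"claw": 4},{"tx": 0,"ty": 0,"tz": 0,"yaw": 8.5,"claw": 4},{"tx": 0,"ty": 0,"tz": 0,"yaw": 8.5,"claw": 4},{"tx": 0,"ty": 0,"tz": 0,"yaw": 8.5,"claw": 4}])

```text
time_s: 4.95
position: [0.6438, 0.1895, 0.2904]
tool_rot: [[-0.997, 0.075, -0.0], [0.075, 0.997, -0.0], [0.0, -0.0, -1.0]]
ft_force: [0.4, 1.3, 0.0]
grip_width: 0.04
gripper_force: 0.0
```

Request:
servo_tool(steps=[{"tx": 0,"ty": 0,"tz": -3,"yaw": 8.5,"claw": 4},{"tx": 0,"ty": 0,"tz": -3,"yaw": 8.5,"claw": 4},{"tx": 0,"ty": 0,"tz": -3,"yaw": 8.5,"claw": 4},{"tx": 0,"ty": 0,"tz": -2.3,"yaw": 7,"claw": 4},{"tx": 0,"ty": 0,"tz": 0,"yaw": 0,"claw": 4},{"tx": 0,"ty": 0,"tz": 0,"yaw": 0,"claw": 4}])

```text
time_s: 5.55
position: [0.6441, 0.1903, 0.1782]
tool_rot: [[-0.885, -0.465, 0.001], [-0.465, 0.885, -0.0], [-0.001, -0.0, -1.0]]
ft_force: [0.5, 0.3, 0.7]
grip_width: 0.0402
gripper_force: 0.0
```

```bash
python3 - <<'E'
from h import *
o=env.observe();R=np.array(o["tool_rot"]);print(o["position"],o["time_s"],np.degrees(np.arctan2(R[1,0],R[0,0]))%360,o["q"][5],o["grip_width"])
shot("wrist","w4")
P=cloud("w4").reshape(-1,3);C=np.array([.6439,.1905])
S=P[(P[:,2]>.09)&(P[:,2]<.127)&(np.linalg.norm(P[:,:2]-C,axis=1)<.014)]
if len(S)>20:
  A=np.c_[2*S[:,:2],np.ones(len(S))];s=np.linalg.lstsq(A,(S[:,:2]**2).sum(1),rcond=None)[0];print("wall fit",s[:2],np.sqrt(s[2]+s[:2]@s[:2]),len(S))
Q=P[(P[:,2]>.128)&(P[:,2]<.14)&(np.linalg.norm(P[:,:2]-C,axis=1)<.014)]
d=Q[:,:2]-C;a=np.degrees(np.arctan2(d[:,1],d[:,0]))%360;r=np.hypot(*d.T)*1000
print([(b,round(float(np.percentile(r[(a>=b)&(a<b+15)],95)),1)) for b in range(0,360,15) if ((a>=b)&(a<b+15)).sum()>3])
E
```

```text
[0.64411083 0.19029156 0.17823874] 5.55 207.71138979484164 -111.3254107960907 0.0402270345148662
wall fit [0.64379454 0.19093961] 0.009775049861161355 559
[(0, 8.8), (15, 8.9), (30, 8.9), (45, 9.9), (60, 10.0), (75, 8.9), (90, 7.5), (105, 7.2), (120, 7.2), (135, 8.0), (150, 9.9), (165, 10.1), (180, 10.1), (195, 9.9), (210, 9.9), (225, 9.7), (240, 9.5), (255, 9.4), (270, 9.4), (285, 9.3), (300, 9.4), (315, 9.1), (330, 9.5), (345, 9.6)]
```

Request:
servo_tool(steps=[{"tx": 0,"ty": 0.03,"tz": -2.2,"yaw": 0,"claw": 4},{"tx": 0,"ty": 0,"tz": -2.2,"yaw": 0,"claw": 4},{"tx": 0,"ty": 0,"tz": -2.2,"yaw": 0,"claw": 4},{"tx": 0,"ty": 0,"tz": 0,"yaw": 0,"claw": 1},{"tx": 0,"ty": 0,"tz": 0,"yaw": 0,"claw": 1},{"tx": 0,"ty": 0,"tz": 0,"yaw": 0,"claw": 1},{"tx": 0,"ty": 0,"tz": 0,"yaw": 0,"claw": 1},{"tx": 0,"ty": 0,"tz": 0,"yaw": 0,"claw": 1},{"tx": 0,"ty": 0,"tz": 0,"yaw": 0,"claw": 1}], newtons=40)

```text
time_s: 6.5
position: [0.6448, 0.189, 0.1117]
tool_rot: [[-0.884, -0.467, 0.001], [-0.467, 0.884, -0.004], [0.001, -0.004, -1.0]]
ft_force: [6.1, -12.4, -12.3]
grip_width: 0.0165
gripper_force: 40.9
```

The fingers closed to 16.5 mm, so they are across the flat. I'll turn it, following the small centre offset.

Request:
servo_tool(steps=[{"tx": 0.07,"ty": -0.13,"tz": 0,"yaw": 0,"claw": 1},{"tx": -0.016,"ty": 0.008,"tz": 0,"yaw": -8,"claw": 1},{"tx": -0.016,"ty": 0.008,"tz": 0,"yaw": -8,"claw": 1},{"tx": -0.016,"ty": 0.008,"tz": 0,"yaw": -8,"claw": 1},{"tx": -0.016,"ty": 0.008,"tz": 0,"yaw": -8,"claw": 1},{"tx": -0.016,"ty": 0.008,"tz": 0,"yaw": -8,"claw": 1},{"tx": -0.016,"ty": 0.008,"tz": 0,"yaw": -8,"claw": 1},{"tx": -0.016,"ty": 0.008,"tz": 0,"yaw": -8,"claw": 1},{"tx": -0.016,"ty": 0.008,"tz": 0,"yaw": -8,"claw": 1},{"tx": -0.016,"ty": 0.008,"tz": 0,"yaw": -8,"claw": 1},{"tx": -0.016,"ty": 0.008,"tz": 0,"yaw": -8,"claw": 1},{"tx": -0.016,"ty": 0.008,"tz": 0,"yaw": -8,"claw": 1},{"tx": -0.016,"ty": 0.008,"tz": 0,"yaw": -8,"claw": 1},{"tx": -0.016,"ty": 0.008,"tz": 0,"yaw": -8,"claw": 1},{"tx": -0.012,"ty": 0.006,"tz": 0,"yaw": -7.5,"claw": 1},{"tx": 0,"ty": 0,"tz": 0,"yaw": 0,"claw": 1},{"tx": 0,"ty": 0,"tz": 0,"yaw": 0,"claw": 1},{"tx": 0,"ty": 0,"tz": 0,"yaw": 0,"claw": 1}])

```text
time_s: 8.3
position: [0.6428, 0.1899, 0.1116]
tool_rot: [[-0.111, 0.994, 0.0], [0.994, 0.111, -0.002], [-0.002, 0.0, -1.0]]
ft_force: [2.4, -6.3, -12.8]
grip_width: 0.0163
gripper_force: 42.4
```

Request:
servo_tool(steps=[{"tx": 0,"ty": 0,"tz": 0,"yaw": 0,"claw": 3},{"tx": 0,"ty": 0,"tz": 0,"yaw": 0,"claw": 3},{"tx": 0,"ty": 0,"tz": 0,"yaw": 0,"claw": 3},{"tx": 0,"ty": 0,"tz": 3,"yaw": 0,"claw": 3},{"tx": 0,"ty": 0,"tz": 3,"yaw": 0,"claw": 3},{"tx": 0,"ty": 0,"tz": 3,"yaw": -8.2,"claw": 3},{"tx": 0,"ty": 0,"tz": 3,"yaw": -8.2,"claw": 3},{"tx": 0,"ty": 0,"tz": 3,"yaw": -8.2,"claw": 3},{"tx": 0,"ty": 0,"tz": 3,"yaw": -8.2,"claw": 3},{"tx": 0,"ty": 0,"tz": 0,"yaw": -8.2,"claw": 3},{"tx": 0,"ty": 0,"tz": 0,"yaw": -8.2,"claw": 3},{"tx": 0,"ty": 0,"tz": 0,"yaw": -8.2,"claw": 3},{"tx": 0,"ty": 0,"tz": 0,"yaw": -8.2,"claw": 3},{"tx": 0,"ty": 0,"tz": 0,"yaw": -8.2,"claw": 3},{"tx": 0,"ty": 0,"tz": 0,"yaw": -8.2,"claw": 3},{"tx": 0,"ty": 0,"tz": 0,"yaw": -8,"claw": 3},{"tx": 0,"ty": 0,"tz": 0,"yaw": 0,"claw": 3},{"tx": 0,"ty": 0,"tz": 0,"yaw": 0,"claw": 3}])

```text
time_s: 10.1
position: [0.6421, 0.1918, 0.292]
tool_rot: [[0.993, 0.117, 0.001], [0.117, -0.993, 0.0], [0.001, -0.0, -1.0]]
ft_force: [-0.1, -0.7, -0.5]
grip_width: 0.03
gripper_force: 0.0
```

```bash
python3 - <<'E'
from h import *
o=env.observe();R=np.array(o["tool_rot"]);print(o["position"],o["time_s"],np.degrees(np.arctan2(R[1,0],R[0,0]))%360,o["grip_width"])
shot("wrist","w5")
P=cloud("w5").reshape(-1,3);C=np.array([.6439,.1907])
S=P[(P[:,2]>.092)&(P[:,2]<.127)&(np.linalg.norm(P[:,:2]-C,axis=1)<.014)]
c=S.mean(0);A=np.c_[S[:,1]-c[1],S[:,2]-c[2],np.ones(len(S))];s=np.linalg.lstsq(A,S[:,0],rcond=None)[0]
res=S[:,0]-A@s;k=abs(res)<.002;s=np.linalg.lstsq(A[k],S[k,0],rcond=None)[0]
print("wall plane normal deg",np.degrees(np.arctan2(-s[0],1)),len(S),np.std(res[k]),"dist",(c[:2]-C)@[.994,.11], np.median(res))
Q=P[(P[:,2]>.128)&(P[:,2]<.14)&(np.linalg.norm(P[:,:2]-C,axis=1)<.014)]
d=Q[:,:2]-C;a=np.degrees(np.arctan2(d[:,1],d[:,0]))%360;r=np.hypot(*d.T)*1000
print([(b,round(float(np.percentile(r[(a>=b)&(a<b+15)],95)),1)) for b in range(0,360,15) if ((a>=b)&(a<b+15)).sum()>3])
H=P[(P[:,2]>.103)&(P[:,2]<.1115)&(P[:,0]>.69)&(P[:,0]<.725)&(abs(P[:,1]-.197)<.008)];p=np.polyfit(H[:,0],H[:,1],1);print("key",len(H),H.mean(0),np.degrees(np.arctan(p[0])),np.degrees(np.arctan2(*(H.mean(0)[:2]-C)[::-1])))
E
```

```text
[0.64206831 0.19181204 0.29195039] 10.1 6.713866534369167 0.029950925366278358
wall plane normal deg 6.73344385974999 176 0.00048825391470732243 dist 0.006531122943860127 0.0003678760423503902
[(0, 6.8), (15, 7.3), (30, 8.3), (45, 9.7), (60, 9.5), (75, 9.6), (90, 9.4), (105, 9.7), (120, 9.5), (135, 9.1), (150, 9.3), (165, 9.7), (180, 9.0), (195, 9.6), (210, 9.4), (225, 9.9), (240, 9.7), (255, 9.8), (270, 9.3), (285, 10.0), (300, 9.9), (315, 9.9), (330, 8.2), (345, 7.2)]
key 231 [0.70733708 0.19728099 0.10548589] 5.982954147348207 5.922700411181687
```

The flat now faces about 6.5°, and the key lies at about 6°. Next is the knob.

Request:
servo_tool(steps=[{"tx": -1.9,"ty": -4.1,"tz": 0,"yaw": 0,"claw": 7},{"tx": -1.9,"ty": -4.1,"tz": 0,"yaw": 0,"claw": 7},{"tx": -1.9,"ty": -4.1,"tz": 0,"yaw": 0,"claw": 7},{"tx": -1.9,"ty": -4.2,"tz": 0,"yaw": 0,"claw": 7},{"tx": -1.9,"ty": -4.2,"tz": 0,"yaw": 0,"claw": 7},{"tx": -1.9,"ty": -4.2,"tz": -1,"yaw": 0,"claw": 7},{"tx": -1.9,"ty": -4.2,"tz": -1.5,"yaw": 0,"claw": 7},{"tx": -1.9,"ty": -4.2,"tz": -1.5,"yaw": 0,"claw": 7},{"tx": -1.9,"ty": -4.2,"tz": -1.5,"yaw": 0,"claw": 7},{"tx": -2.2,"ty": -4.2,"tz": -1.5,"yaw": -0.3,"claw": 7},{"tx": 0,"ty": 0,"tz": 0,"yaw": 0,"claw": 7},{"tx": 0,"ty": 0,"tz": 0,"yaw": 0,"claw": 7}])

```text
time_s: 11.35
position: [0.4489, -0.226, 0.2214]
tool_rot: [[0.994, 0.108, 0.0], [0.108, -0.994, 0.0], [0.0, -0.0, -1.0]]
ft_force: [1.0, 0.8, 0.0]
grip_width: 0.0701
gripper_force: 0.0
```

```bash
python3 - <<'E'
from h import *
o=env.observe();print(o["position"],o["time_s"],o["grip_width"])
im,d=shot("wrist","w6")
P=cloud("w6").reshape(-1,3);I=im.reshape(-1,3).astype(int)
k=(P[:,2]>.03)&(P[:,2]<.065)&(abs(P[:,0]-.449)<.03)&(abs(P[:,1]+.224)<.03)&(I.max(1)<75)
Q=P[k];print(len(Q),Q.min(0),Q.max(0),np.percentile(Q,[3,97],axis=0),((Q.min(0)+Q.max(0))/2))
T=Q[Q[:,2]>.054];print("crest",len(T),np.median(T,0),T.min(0),T.max(0),np.percentile(Q[:,2],99))
# circle fit y,z
A=np.c_[2*Q[:,1:],np.ones(len(Q))];s=np.linalg.lstsq(A,(Q[:,1:]**2).sum(1),rcond=None)[0];print("circle yz",s[:2],np.sqrt(s[2]+s[:2]@s[:2]))
crop("w6",120,60,400,300,2,"w6v")
E
```

```text
[ 0.44887939 -0.22600581  0.22143419] 11.35 0.07010027973661756
1103 [ 0.42768109 -0.24501653  0.03035262] [ 0.46534629 -0.20852947  0.05887322] [[ 0.42998302 -0.24233167  0.03826917]
 [ 0.45494585 -0.2104838   0.05790902]] [ 0.44651369 -0.226773    0.04461292]
crest 532 [ 0.44175729 -0.22645993  0.05625233] [ 0.42838919 -0.23813366  0.05401053] [ 0.45402076 -0.21578128  0.05887322] 0.05829855738110849
circle yz [-0.226381    0.04379709] 0.013768187596512065
```

Request:
servo_tool(steps=[{"tx": -0.7,"ty": 0,"tz": -4,"yaw": 0,"claw": 7},{"tx": 0,"ty": 0,"tz": -4,"yaw": 0,"claw": 7},{"tx": 0,"ty": 0,"tz": -4,"yaw": 0,"claw": 7},{"tx": 0,"ty": 0,"tz": -3.3,"yaw": 0,"claw": 7},{"tx": 0,"ty": 0,"tz": -2.9,"yaw": 0,"claw": 7},{"tx": 0,"ty": 0,"tz": 0,"yaw": 0,"claw": 2.5},{"tx": 0,"ty": 0,"tz": 0,"yaw": 0,"claw": 2.5},{"tx": 0,"ty": 0,"tz": 0,"yaw": 0,"claw": 2.5},{"tx": 0,"ty": 0,"tz": 0,"yaw": 0,"claw": 2.5},{"tx": 0,"ty": 0,"tz": 0,"yaw": 0,"claw": 2.5},{"tx": 0,"ty": 0,"tz": 0,"yaw": 0,"claw": 2.5},{"tx": 0,"ty": 0,"tz": 0,"yaw": 0,"claw": 2.5}], newtons=40)

```text
time_s: 12.6
position: [0.4434, -0.2268, 0.0412]
tool_rot: [[0.994, 0.108, 0.004], [0.108, -0.994, -0.004], [0.003, 0.005, -1.0]]
ft_force: [0.7, -6.7, -7.5]
grip_width: 0.0348
gripper_force: 40.6
```

Gripped at about 35 mm. I'll pull 33 mm along the vise's -x, slowly.

Request:
servo_tool(steps=[{"tx": -0.3,"ty": -0.033,"tz": 0,"yaw": 0,"claw": 2.5},{"tx": -0.3,"ty": -0.033,"tz": 0,"yaw": 0,"claw": 2.5},{"tx": -0.3,"ty": -0.033,"tz": 0,"yaw": 0,"claw": 2.5},{"tx": -0.3,"ty": -0.033,"tz": 0,"yaw": 0,"claw": 2.5},{"tx": -0.3,"ty": -0.033,"tz": 0,"yaw": 0,"claw": 2.5},{"tx": -0.3,"ty": -0.033,"tz": 0,"yaw": 0,"claw": 2.5},{"tx": -0.3,"ty": -0.033,"tz": 0,"yaw": 0,"claw": 2.5},{"tx": -0.3,"ty": -0.033,"tz": 0,"yaw": 0,"claw": 2.5},{"tx": -0.3,"ty": -0.033,"tz": 0,"yaw": 0,"claw": 2.5},{"tx": -0.3,"ty": -0.033,"tz": 0,"yaw": 0,"claw": 2.5},{"tx": -0.3,"ty": -0.033,"tz": 0,"yaw": 0,"claw": 2.5},{"tx": 0,"ty": 0,"tz": 0,"yaw": 0,"claw": 2.5},{"tx": 0,"ty": 0,"tz": 0,"yaw": 0,"claw": 2.5}])

```text
time_s: 13.9
position: [0.4108, -0.2302, 0.0412]
tool_rot: [[0.994, 0.108, 0.004], [0.108, -0.994, -0.004], [0.004, 0.005, -1.0]]
ft_force: [2.2, -3.7, -5.8]
grip_width: 0.0347
gripper_force: 41.0
```

Request:
servo_tool(steps=[{"tx": 0,"ty": 0,"tz": 0,"yaw": 0,"claw": 7},{"tx": 0,"ty": 0,"tz": 0,"yaw": 0,"claw": 7},{"tx": 0,"ty": 0,"tz": 0,"yaw": 0,"claw": 7},{"tx": 0,"ty": 0,"tz": 0,"yaw": 0,"claw": 7},{"tx": 0,"ty": 0,"tz": 3,"yaw": 0,"claw": 7},{"tx": 0,"ty": 0,"tz": 4.5,"yaw": 0,"claw": 7},{"tx": 0,"ty": 0,"tz": 4.5,"yaw": 0,"claw": 7},{"tx": 3,"ty": 0.3,"tz": 3.5,"yaw": 0,"claw": 7},{"tx": 4.5,"ty": 0.5,"tz": 1.5,"yaw": 0,"claw": 7},{"tx": 4.5,"ty": 0.5,"tz": 1,"yaw": 0,"claw": 7},{"tx": 4.5,"ty": 0.5,"tz": 1,"yaw": 0,"claw": 7},{"tx": 3.2,"ty": 0.3,"tz": 0,"yaw": 0,"claw": 7},{"tx": 0,"ty": 0,"tz": 0,"yaw": 0,"claw": 7},{"tx": 0,"ty": 0,"tz": 0,"yaw": 0,"claw": 7}])

```text
time_s: 15.3
position: [0.606, -0.2076, 0.2286]
tool_rot: [[0.994, 0.109, -0.001], [0.109, -0.994, 0.001], [-0.001, -0.001, -1.0]]
ft_force: [-0.7, -0.5, 0.1]
grip_width: 0.0704
gripper_force: 0.0
```

```bash
python3 - <<'E'
from h import *
o=env.observe();R=np.array(o["tool_rot"]);print(o["position"],o["time_s"],np.degrees(np.arctan2(R[1,0],R[0,0])))
im,d=shot("wrist","w7")
P=cloud("w7").reshape(-1,3);C=np.array([.609,-.209])
def rim(zl,zh,r,rmin):
    S=P[(P[:,2]>zl)&(P[:,2]<zh)];d=S[:,:2]-C;rr=np.hypot(*d.T);m=(rr<r);S=S[m];d=d[m];a=np.degrees(np.arctan2(d[:,1],d[:,0]))%360;E=[]
    for b in range(0,360,10):
        k=(a>=b)&(a<b+10)
        if k.sum()>4:
            q=S[k][np.argmax(np.hypot(*d[k].T)),:2]
            if np.hypot(*(q-C))>rmin:E.append(q)
    E=np.array(E);A=np.c_[2*E,np.ones(len(E))];s=np.linalg.lstsq(A,(E**2).sum(1),rcond=None)[0];print("fit",s[:2],np.sqrt(s[2]+s[:2]@s[:2]),len(E),np.median(S[:,2]))
rim(.082,.091,.022,.014);rim(.052,.060,.033,.022)
c=proj("w7",[[*C,.08]])[0].astype(int);print(c-[60,60]);crop("w7",c[0]-60,c[1]-60,120,105,5.7,"w7v")
E
```

```text
[ 0.60599319 -0.20764455  0.22862462] 15.3 6.237867430517056
fit [ 0.60786325 -0.20888081] 0.0179162918579182 36 0.08542730754873423
fit [ 0.61109308 -0.20838487] 0.028845182382068738 31 0.0554476647752728
[260 169]
```

View pics/w7v.png

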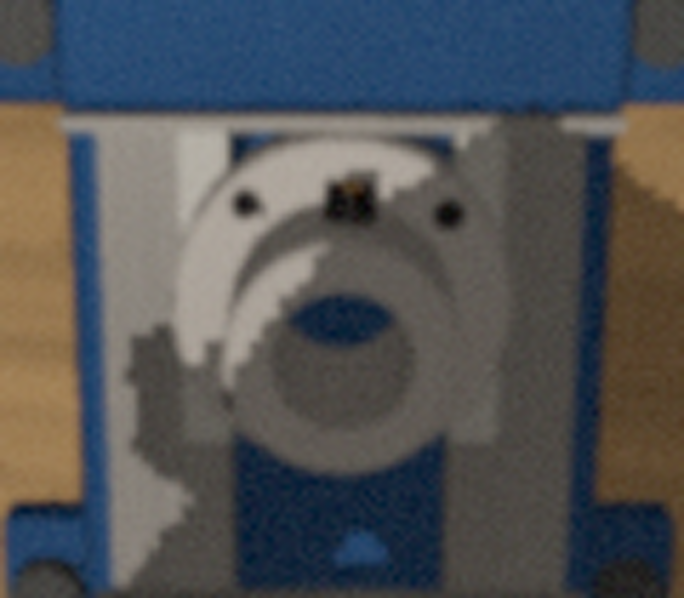

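The jaw is open by about 33 mm and the hub stands where it was. The screw is at crop (350,200), the bore at (342,360), and the flange holes at (247,203) and (449,213), so the screw faces about 3.5° in world. I'll grip at that yaw.

Request:
servo_tool(steps=[{"tx": 0.35,"ty": -0.12,"tz": -3,"yaw": -2.7,"claw": 6},{"tx": 0,"ty": 0,"tz": -4,"yaw": 0,"claw": 6},{"tx": 0,"ty": 0,"tz": -4,"yaw": 0,"claw": 6},{"tx": 0,"ty": 0,"tz": -2.5,"yaw": 0,"claw": 6},{"tx": 0,"ty": 0,"tz": -1.5,"yaw": 0,"claw": 6},{"tx": 0,"ty": 0,"tz": 0,"yaw": 0,"claw": 6},{"tx": 0,"ty": 0,"tz": 0,"yaw": 0,"claw": 2.5},{"tx": 0,"ty": 0,"tz": 0,"yaw": 0,"claw": 2.5},{"tx": 0,"ty": 0,"tz": 0,"yaw": 0,"claw": 2.5},{"tx": 0,"ty": 0,"tz": 0,"yaw": 0,"claw": 2.5},{"tx": 0,"ty": 0,"tz": 0,"yaw": 0,"claw": 2.5},{"tx": 0,"ty": 0,"tz": 0,"yaw": 0,"claw": 2.5}], newtons=40)

```text
time_s: 16.55
position: [0.61, -0.2096, 0.0811]
tool_rot: [[0.998, 0.061, 0.002], [0.061, -0.998, -0.002], [0.002, 0.002, -1.0]]
ft_force: [-2.5, -0.1, 7.3]
grip_width: 0.0352
gripper_force: 41.0
```

Request:
servo_tool(steps=[{"tx": 0,"ty": 0,"tz": 0.5,"yaw": 0,"claw": 2.5},{"tx": 0,"ty": 0,"tz": 1,"yaw": 0,"claw": 2.5},{"tx": 0,"ty": 0,"tz": 2,"yaw": 0,"claw": 2.5},{"tx": 0,"ty": 0,"tz": 3,"yaw": 0,"claw": 2.5},{"tx": 0,"ty": 0,"tz": 3,"yaw": 0,"claw": 2.5},{"tx": 0,"ty": 0,"tz": 3,"yaw": 0,"claw": 2.5},{"tx": 0,"ty": 0,"tz": 2,"yaw": 0,"claw": 2.5},{"tx": 0,"ty": 0,"tz": 1,"yaw": 0,"claw": 2.5},{"tx": 0,"ty": 0,"tz": 0,"yaw": 0,"claw": 2.5}])

```text
time_s: 17.45
position: [0.6099, -0.2092, 0.2357]
tool_rot: [[0.998, 0.061, 0.002], [0.061, -0.998, -0.001], [0.002, 0.001, -1.0]]
ft_force: [0.2, 0.2, -1.4]
grip_width: 0.0347
gripper_force: 40.1
```

```bash
python3 - <<'E'
from h import *
o=env.observe();R=np.array(o["tool_rot"]);p=np.array(o["position"]);print(p,o["time_s"],o["grip_width"],o["ft_force"])
im,d=shot("wrist","w8")
P=(cloud("w8").reshape(-1,3)-p)@R  # tool frame
m=(abs(P[:,0])<.03)&(abs(P[:,1])<.0175)&(abs(P[:,2])<.04)
S=P[m];h=np.histogram(S[:,2],bins=np.arange(-.04,.041,.002));print([(round(a*1000),int(n)) for a,n in zip(h[1],h[0]) if n])
np.save("pics/w8t.npy",P)
crop("w8",220,200,200,150,4,"w8v")
E
```

```text
[ 0.60987199 -0.20923378  0.23573916] 17.45 0.03470621308162087 [ 0.20516084  0.19298513 -1.41517496]
[(-40, 22), (-38, 14), (-36, 10), (-34, 2), (-22, 2), (-20, 71), (-18, 49), (-16, 40), (-14, 36), (-12, 43), (-10, 40), (-8, 32), (-6, 2127), (-4, 1235), (-2, 352), (0, 324), (2, 308), (4, 302), (6, 358), (8, 377), (10, 289), (12, 226), (14, 215), (16, 177), (18, 171), (20, 137), (22, 146), (24, 1131), (26, 620), (28, 122), (30, 94), (32, 97), (34, 86), (36, 34)]
```

View pics/w8v.png

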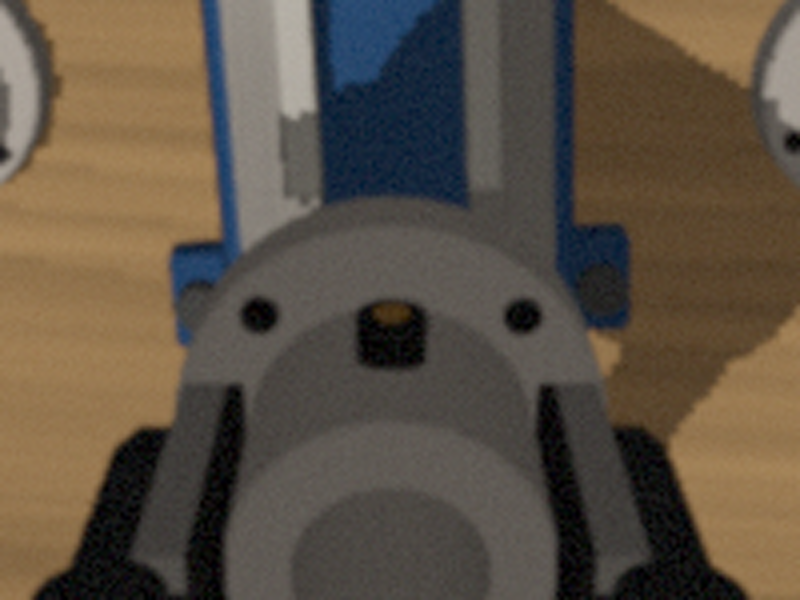

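The hub is held, with the screw at crop (392,335) and the flange holes level at (260,315) and (523,315), so the screw lies along the tool's x. Next I'll find the bore's offset in the hand and move to the stand.

```bash
python3 - <<'E'
from h import *
P=np.load("pics/w8t.npy")
from scipy.optimize import least_squares
S=P[(abs(P[:,2]+.005)<.0025)&(np.hypot(P[:,0],P[:,1])<.022)&(abs(P[:,1])<.02)];print("top z",np.median(S[:,2]))
C=np.zeros(2)
for it in range(4):
    d=S[:,:2]-C;a=np.degrees(np.arctan2(d[:,1],d[:,0]))%360;r=np.hypot(*d.T);o=[];i=[]
    for b in range(0,360,10):
        k=(a>=b)&(a<b+10)
        if k.sum()>8:
            i.append((S[k][:,:2])[np.argsort(r[k])[1]])
            if np.sort(r[k])[-2]>.016 and abs(np.sin(np.radians(b+5)))<.8:o.append((S[k][:,:2])[np.argsort(r[k])[-2]])
    i=np.array(i);o=np.array(o)
    f=lambda E,R0:least_squares(lambda c:np.hypot(*(E-c[:2]).T)-c[2],[0,0,R0],loss="soft_l1",f_scale=.0005).x
    fi=f(i,.0107);fo=f(o,.018);C=fi[:2]
print("inner",fi,len(i),"outer",fo,len(o))
F=P[(abs(P[:,2]-.025)<.0025)&(np.hypot(P[:,0],P[:,1])<.032)&(P[:,0]>.0)]
r=np.hypot(F[:,0],F[:,1]);a=np.degrees(np.arctan2(F[:,1],F[:,0]));E=np.array([F[(a>=b)&(a<b+8)][np.argsort(r[(a>=b)&(a<b+8)])[-2],:2] for b in range(-56,56,8)])
print("flange",f(E,.028),np.median(F[:,2]))
E
```

```text
top z -0.004215750875265254
inner [-0.00162652 -0.00049562  0.01061955] 36 outer [-0.00151057 -0.00047682  0.01794293] 20
flange [-0.0014673  -0.00055544  0.02742828] 0.025735831561979956
```

Request:
servo_tool(steps=[{"tx": 0.3,"ty": 3,"tz": 0,"yaw": 0.4,"claw": 2.5},{"tx": 0.3,"ty": 4,"tz": 0,"yaw": 0.4,"claw": 2.5},{"tx": 0.4,"ty": 4,"tz": 0,"yaw": 0.4,"claw": 2.5},{"tx": 0.4,"ty": 4,"tz": 0,"yaw": 0.4,"claw": 2.5},{"tx": 0.4,"ty": 4,"tz": 0,"yaw": 0.4,"claw": 2.5},{"tx": 0.4,"ty": 4,"tz": 0,"yaw": 0.4,"claw": 2.5},{"tx": 0.4,"ty": 4,"tz": 0,"yaw": 0.4,"claw": 2.5},{"tx": 0.4,"ty": 4,"tz": 0,"yaw": 0.2,"claw": 2.5},{"tx": 0.4,"ty": 4,"tz": 0,"yaw": 0,"claw": 2.5},{"tx": 0,"ty": 3,"tz": 0,"yaw": 0,"claw": 2.5},{"tx": 0,"ty": 2,"tz": 0,"yaw": 0,"claw": 2.5},{"tx": 0,"ty": 0,"tz": 0,"yaw": 0,"claw": 2.5},{"tx": 0,"ty": 0,"tz": 0,"yaw": 0,"claw": 2.5},{"tx": 0,"ty": 0,"tz": 0,"yaw": 0,"claw": 2.5}])

```text
time_s: 18.9
position: [0.6437, 0.1897, 0.2336]
tool_rot: [[0.994, 0.112, -0.001], [0.112, -0.994, -0.0], [-0.001, 0.0, -1.0]]
ft_force: [0.4, -0.8, -2.8]
grip_width: 0.0347
gripper_force: 40.3
```

Request:
servo_tool(steps=[{"tx": 0.18,"ty": 0.07,"tz": -2,"yaw": 0,"claw": 2.5},{"tx": 0,"ty": 0,"tz": -2,"yaw": 0,"claw": 2.5},{"tx": 0,"ty": 0,"tz": -1.2,"yaw": 0,"claw": 2.5},{"tx": 0,"ty": 0,"tz": 0,"yaw": 0,"claw": 2.5},{"tx": 0,"ty": 0,"tz": -0.3,"yaw": 0,"claw": 2.5},{"tx": 0,"ty": 0,"tz": -0.3,"yaw": 0,"claw": 2.5},{"tx": 0,"ty": 0,"tz": -0.2,"yaw": 0,"claw": 2.5},{"tx": 0,"ty": 0,"tz": 0,"yaw": 0,"claw": 2.5}])

```text
time_s: 19.7
position: [0.6455, 0.1915, 0.1744]
tool_rot: [[0.994, 0.113, 0.0], [0.113, -0.994, 0.0], [0.0, 0.0, -1.0]]
ft_force: [0.0, -0.6, -0.5]
grip_width: 0.035
gripper_force: 40.2
```

Request:
servo_tool(steps=[{"tx": 0,"ty": -0.1,"tz": 0,"yaw": 0,"claw": 2.5},{"tx": 0,"ty": 0,"tz": -0.2,"yaw": 0,"claw": 2.5},{"tx": 0,"ty": 0,"tz": -0.2,"yaw": 0,"claw": 2.5},{"tx": 0,"ty": 0,"tz": -0.2,"yaw": 0,"claw": 2.5},{"tx": 0,"ty": 0,"tz": 0,"yaw": 0,"claw": 2.5},{"tx": 0,"ty": 0,"tz": 0,"yaw": 0,"claw": 2.5}])

```text
time_s: 20.3
position: [0.6454, 0.1905, 0.1682]
tool_rot: [[0.994, 0.113, -0.0], [0.113, -0.994, 0.0], [-0.0, -0.0, -1.0]]
ft_force: [0.0, 0.3, -1.7]
grip_width: 0.0349
gripper_force: 40.2
```

Request:
servo_tool(steps=[{"tx": 0,"ty": 0,"tz": -0.25,"yaw": 0,"claw": 2.5},{"tx": 0,"ty": 0,"tz": -0.25,"yaw": 0,"claw": 2.5},{"tx": 0,"ty": 0,"tz": -0.25,"yaw": 0,"claw": 2.5},{"tx": 0,"ty": 0,"tz": -0.25,"yaw": 0,"claw": 2.5},{"tx": 0,"ty": 0,"tz": 0,"yaw": 0,"claw": 2.5}])

```text
time_s: 20.8
position: [0.6453, 0.1905, 0.1578]
tool_rot: [[0.994, 0.113, -0.001], [0.113, -0.994, -0.0], [-0.001, 0.0, -1.0]]
ft_force: [-0.3, -0.4, -1.2]
grip_width: 0.035
gripper_force: 40.2
```

Request:
servo_tool(steps=[{"tx": 0,"ty": 0,"tz": -0.4,"yaw": 0,"claw": 2.5},{"tx": 0,"ty": 0,"tz": -0.4,"yaw": 0,"claw": 2.5},{"tx": 0,"ty": 0,"tz": -0.4,"yaw": 0,"claw": 2.5},{"tx": 0,"ty": 0,"tz": -0.4,"yaw": 0,"claw": 2.5},{"tx": 0,"ty": 0,"tz": -0.4,"yaw": 0,"claw": 2.5},{"tx": 0,"ty": 0,"tz": 0,"yaw": 0,"claw": 2.5}])

```text
time_s: 21.4
position: [0.6453, 0.1905, 0.1376]
tool_rot: [[0.994, 0.113, -0.001], [0.113, -0.994, -0.0], [-0.001, -0.0, -1.0]]
ft_force: [0.6, -0.1, -2.5]
grip_width: 0.0348
gripper_force: 40.2
```

Request:
servo_tool(steps=[{"tx": 0,"ty": 0,"tz": -0.4,"yaw": 0,"claw": 2.5},{"tx": 0,"ty": 0,"tz": -0.4,"yaw": 0,"claw": 2.5},{"tx": 0,"ty": 0,"tz": -0.4,"yaw": 0,"claw": 2.5},{"tx": 0,"ty": 0,"tz": -0.4,"yaw": 0,"claw": 2.5},{"tx": 0,"ty": 0,"tz": -0.2,"yaw": 0,"claw": 2.5},{"tx": 0,"ty": 0,"tz": 0,"yaw": 0,"claw": 2.5}])

```text
time_s: 22.0
position: [0.6453, 0.1905, 0.1199]
tool_rot: [[0.994, 0.113, -0.001], [0.113, -0.994, -0.0], [-0.001, -0.0, -1.0]]
ft_force: [0.6, 0.4, -1.1]
grip_width: 0.0353
gripper_force: 40.2
```

Sliding freely. I'll go the last 5 mm down in small steps, until I feel the shoulder.

Request:
servo_tool(steps=[{"tx": 0,"ty": 0,"tz": -0.15,"yaw": 0,"claw": 2.5},{"tx": 0,"ty": 0,"tz": -0.15,"yaw": 0,"claw": 2.5},{"tx": 0,"ty": 0,"tz": -0.1,"yaw": 0,"claw": 2.5},{"tx": 0,"ty": 0,"tz": -0.1,"yaw": 0,"claw": 2.5},{"tx": 0,"ty": 0,"tz": 0,"yaw": 0,"claw": 2.5},{"tx": 0,"ty": 0,"tz": 0,"yaw": 0,"claw": 2.5}])

```text
time_s: 22.6
position: [0.6455, 0.1905, 0.1153]
tool_rot: [[0.994, 0.113, 0.0], [0.113, -0.994, -0.0], [0.0, 0.0, -1.0]]
ft_force: [0.4, -0.3, -1.2]
grip_width: 0.0353
gripper_force: 40.3
```

Request:
servo_tool(steps=[{"tx": 0,"ty": 0,"tz": -0.1,"yaw": 0,"claw": 2.5},{"tx": 0,"ty": 0,"tz": -0.1,"yaw": 0,"claw": 2.5},{"tx": 0,"ty": 0,"tz": 0,"yaw": 0,"claw": 2.5},{"tx": 0,"ty": 0,"tz": 0,"yaw": 0,"claw": 2.5}])

```text
time_s: 23.0
position: [0.6456, 0.1906, 0.1151]
tool_rot: [[0.994, 0.113, 0.002], [0.113, -0.994, 0.0], [0.002, 0.0, -1.0]]
ft_force: [-3.5, -1.0, 9.3]
grip_width: 0.0353
gripper_force: 41.4
```

Seated at TCP z 0.115, which is where the shoulder should be, with 9 N of upward force. I'll press a little more and check with a picture.

Request:
servo_tool(steps=[{"tx": 0,"ty": 0,"tz": -0.1,"yaw": 0,"claw": 2.5},{"tx": 0,"ty": 0,"tz": 0,"yaw": 0,"claw": 2.5},{"tx": 0,"ty": 0,"tz": 0,"yaw": 0,"claw": 2.5}])

```text
time_s: 23.3
position: [0.6456, 0.1906, 0.115]
tool_rot: [[0.994, 0.113, 0.002], [0.113, -0.994, -0.0], [0.002, 0.0, -1.0]]
ft_force: [-7.1, -1.3, 14.3]
grip_width: 0.0348
gripper_force: 42.0
```

```bash
python3 - <<'E'
from h import *
o=env.observe();p=np.array(o["position"]);print(p,o["time_s"],o["grip_width"],o["ft_force"],o["gripper_force"])
shot("wrist","w9");shot("side","s9");shot("top","top9")
crop("w9",220,130,200,220,2,"a");a=cv2.imread("pics/a.png")
u,v=proj("s9",[[.645,.19,.09]])[0].astype(int);crop("s9",u-50,v-55,100,110,4,"b");b=cv2.imread("pics/b.png")
cv2.imwrite("pics/fin.png",np.hstack([a,b]))
P=cloud("w9").reshape(-1,3)
F=P[(P[:,0]>.66)&(P[:,0]<.676)&(abs(P[:,1]-.1915)<.015)];print("flange z",np.percentile(F[:,2],[10,50,90]))
T=cloud("top9");print("jaw/vise knob",[x.round(3) for x in dep("top9",[(436,322)])])
E
```

```text
[0.6455696  0.19056084 0.11504467] 23.3 0.0348051604416055 [-7.11442566 -1.25025556 14.27870165] 42.01416280120611
flange z [0.07013636 0.11922938 0.1897415 ]
jaw/vise knob [array([ 0.414, -0.23 ,  0.056])]
```

View pics/fin.png

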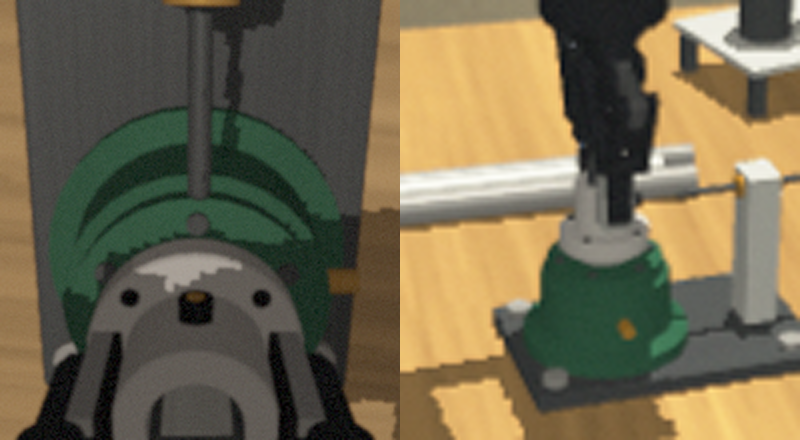

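The hub sits on the shoulder. Its set-screw at (195,305) points at the key tip at (199,195), the shaft is visible in the bore, and the hub is still gripped.

```bash
python3 -c "
from rig import env
print(env.close_job())"
```

```text
the job is handed in; nothing more can be done
None
```

I handed the job in at 23 s: the flat faces the key (to about half a degree), the jaw was slid open about 33 mm before I lifted the hub, and the hub is on the shoulder with its set-screw towards the key, still gripped (about 14 N down).

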